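Tip a stamping block out of its tight holder

ROBOT

A 6-joint arm with a two-finger parallel gripper is mounted at the origin on the work surface. World frame = base frame: x ahead of the robot, y to its left, z up, the work surface at z = 0. Lengths are in m, angles in rad, forces in N, time in s.
With the tool pointing down it reaches from about 0.25 to 0.725 m from the base axis. Payload 4 kg.
Tool frame: the origin (TCP) lies midway between the tips of the shut fingers; the grasp point (between the pads) lies pinch_z behind it (pinch_z is the distance from the TCP to the grasp point, in m); z points along the fingers, y is the direction in which the jaws open and shut (so a half turn about z gives the same grasp; the last joint's range is limited). The gripper opens to 85 mm and grips with 20 to 120 N. Pads are 22 mm wide; open, the fingers measure 114 mm over their backs; the gripper's body (76 mm by 85 mm) begins 54 mm behind the grasp point. The pads swing forward as they close: fully open they stand 13 mm farther back than shut.
Start: joints at [1.326, 0.241, 0.005, 1.335, 0, 1.571], TCP at [0.121, 0.485, 0.231] pointing down, gripper open.
Joint ranges: [-2.72, 2.72], [-1.05, 1.87], [-1.09, 1.28], [-1.99, 2.15], [-1.42, 1.44], [-3.14, 3.14]. Speed limits (rad/s): [2.79, 2.79, 3.14, 3.14, 3.14, 3.14].

INTERFACE

Orientations are given as a unit quaternion [x, y, z, w].
In Python, from workcell import * gives the robot as it stands.
- The arm moves only by the tool move_arm, never from a script. Its argument "motion" is a list of rows, each a list of 3 entries, a list of its own where there are three numbers: the finger opening in mm, from 0 to 85.4, then the shift along the tool's x, y, z in units of 50 mm (1.0 is 50 mm), then the turn about the tool's z in units of 6 degrees (1.0 is 6 degrees). In form: [[claw, [dx, dy, dz], roll], ...]. A call has exactly 10 rows; each row is the pose to reach, as a shift and turn from the pose commanded when the call began, along the tool's axes at that moment; what a row does not reach only later rows make up. A row lasts 1/10 s, in which the tool goes at most 50 mm and 8.59 degrees, less where a joint would pass 70% of its speed; a pose out of reach is approached as far as the arm can. A call with a gripper value outside its range is refused whole. The fingers move at their own pace and stop on an object; the grip force is fixed at half the most. Time passes only in rows, so rows that repeat a pose let the fingers close, or fill a call up. It gives the time, the measured TCP pose, the force and the opening at its end, in the units of the state.
- get_obs(): the state, without advancing time (a new reading comes with each control period).
- camera(name): name is "side" or "top"; returns a dict with "color" (480x640x3 uint8, red, green, blue), "fx", "fy", "cx", "cy" (pixels), "rvec" (rotation vector, rad) and "tvec" (3), from world to camera coordinates, as OpenCV has them. Camera axes: x right, y down, z forward; pixel columns grow to the right and rows downward; lengths in m; the calibration is good to about 2 mm. A picture is of the moment at which its call begins. There is no depth.
- job_done(): hands the job in, once; it reports no verdict.
The state is a dict: "clock": time; "joint_pos": joint angles; "joint_vel": joint speeds; "tau": joint torques, N m; "eef_pos": TCP position; "tool_rot": TCP orientation; "ft_force": force on the tool from outside, world axes, zero at the start; "ft_torque": the same for the moment, N m; "grip_width": finger opening in m.
Only numpy, scipy, OpenCV 4.12 (cv2) and the standard library are available. Lean on these libraries where they do the work, as an engineer would, in place of code of your own. Each camera call takes 0.05 s, during which the arm holds its last target.

TASK

Take the stamping block with the round ornament out of its holder and lay it flat, ornament up, in the middle of the bare plywood board. The holder leaves no room for fingers: press down the end of the block nearest the robot, which hangs over a hollow, until the block tips and stays tipped, then take it by its raised end. Set it down without dropping it, and leave the block with the three bars lying undisturbed in its own holder.

Things in the scene. Friction and masses are not known exactly. Their poses are not given: they have to be found in the camera images.
- round_block: Loose block, wood, steel face, 110 (x) x 46 (y) x 16 mm, 0.23 kg, round brass ornament 36 mm wide on the face. Origin: centre of underside, z out of the face. Lies level; its -x end (robot side) hangs over the hollow. Pressed lightly there (14 mm from the end) 16 mm down or until it stops, it tips and stays tipped about 32 deg; then grip the sides of the last 26 mm of the +x end, to 11 mm below the face.
- round_holder: Fixed wooden trough round that block. Origin: on the bench below the block's centre, x along it, away from the robot within 20 deg. Outside x -67 to 64.5 mm, 65 wide, 49 tall (flush with the block's face); walls 8 mm. Inside a ledge 33 mm high from x -3 to 56.5 bears the block; x -59 to -3 is the hollow, floor 5 mm high. Gaps: sides and +x end 1.5 mm, -x end 4 mm.
- bar_block: The bystander: an equal block in an equal holder (the two may change places), but with three parallel brass bars, 44 x 5 mm each, on its face. Origin: centre of its underside. To be left alone.
- board: Fixed bare plywood board on the bench, 200 (x) x 160 (y) x 14 mm. Origin: centre of its underside, so its top is 14 mm above the origin.
Mind the look-alikes: they are no part of the job. Leave any red or turquoise look-alike of the round_block alone.

How it is judged:
On the way:
1. the round-ornament block is tipped up in its holder by more than 20 degrees, its end over the hollow pressed down (angle between round_block's own z axis and vertical above 0.35 rad and horizontal distance between round_block and round_holder below 0.04 m), for 0.2 s.
At the end, for the whole second after the job is handed in: The round-ornament block lies at rest and released on the board, ornament up and level within 10 degrees, its centre within 50 mm of the board's centre; the bar block lies level in its holder, within 15 mm of where it was (horizontal distance between round_block and board below 0.05 m and z of round_block in the frame of board between 0.009 and 0.019 m and angle between each of round_block, bar_block's own z axis and vertical below 0.17 rad and linear speed of round_block below 0.02 m/s and distance of bar_block from where it was at the start of the episode below 0.015 m); the robot touches nothing.
It fails at once if the bar block is shifted by more than 15 mm or tipped (distance of bar_block from where it was at the start of the episode above 0.015 m or angle between bar_block's own z axis and vertical above 0.2 rad).
It fails at once if the round-ornament block is dropped or thrown (faster than 0.7 m/s out of the fingers) (linear speed of round_block above 0.7 m/s and contact force between round_block and the fingers below 0.05 N).
It also fails if it takes over 42 s, if anything falls off the work surface, if the arm or the gripper's body presses on something with over 40 N, if the wrist force passes 120 N, or if a joint passes its speed limit or range.

## Working session

There is one attempt and no reset: what is moved stays moved. The work goes in short steps, Python scripts to look and compute and a tool call to move; the robot and the scene stay as the last step left them, time stands still between calls to the robot, and variables do not carry over. Pictures are saved under pics/ and viewed, and the job is handed in when it is done.

Besides the shell and the picture viewer there is one more tool, called after ">>>" as name([rows], argument=value, ...), one row to a line, values as JSON. move_arm: Moves the arm, as the interface text tells. Its arguments: {"type":"object","properties":{"motion":{"type":"array","items":{"type":"array"}}},"required":["motion"]}

```bash
mkdir -p pics; ls; python3 - <<'E'
from workcell import *
import cv2
o=get_obs()
for k,v in o.items(): print(k,v)
for n in("top","side"):
    c=camera(n); cv2.imwrite(f"pics/{n}0.png",c["color"][:,:,::-1]); print(n,{k:v for k,v in c.items() if k!="color"})
E
```

```text
pics
clock 0.0
joint_pos [ 1.32601509e+00  2.41409198e-01  3.69903061e-03  1.33515981e+00
 -3.01682502e-06  1.57078590e+00]
joint_vel [ 0.00018141  0.00102353  0.00056525  0.00070476 -0.00031592 -0.00141853]
tau [-1.15671497e-03 -3.72316039e+01  2.52409905e+01  1.68001524e-02
 -2.11353672e-04 -1.16239417e-05]
eef_pos [0.12102063 0.48448524 0.2304052 ]
tool_rot [ 1.22080047e-01  9.92519716e-01 -1.02925199e-03 -1.25089236e-04]
ft_force [0.37792947 0.00547122 0.0743444 ]
ft_torque [ 0.02836078 -0.02924199  0.01700097]
grip_width 0.08585469864418296
top {'fx': 522.1608266524236, 'fy': 522.1608266524236, 'cx': 331.5100934407859, 'cy': 237.10925003834635, 'rvec': array([ 2.17520935, -2.14640776,  0.11511724]), 'tvec': array([0.00426121, 0.50594305, 0.89803528])}
side {'fx': 466.1545905840924, 'fy': 466.1545905840924, 'cx': 319.74566089603263, 'cy': 228.64296902581327, 'rvec': array([ 2.12271388, -0.82824265,  0.42338402]), 'tvec': array([-0.37145999,  0.24801872,  0.52851223])}
```

View pics/top0.png

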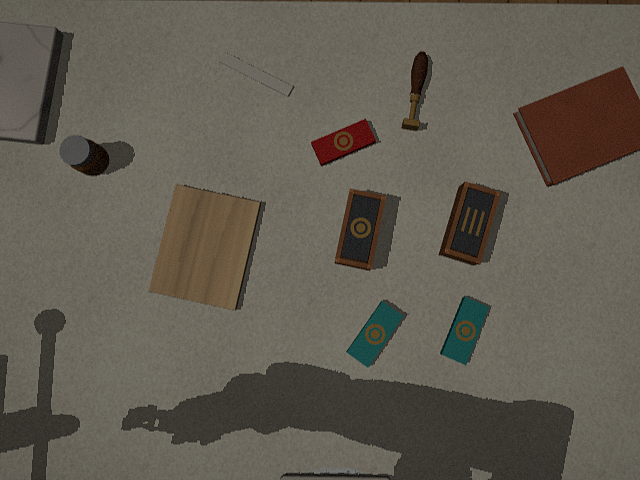

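View pics/side0.png

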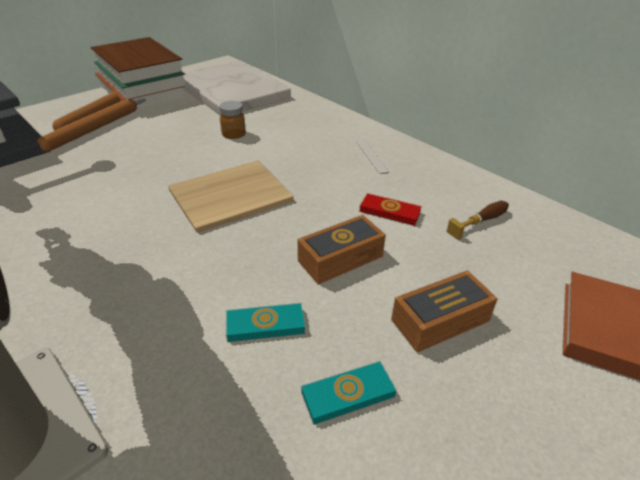

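Candidates in top/side: a round ornament on a grey face in a holder at top (360,228) and side (343,237), which is the one wanted. The bar block is at (473,222)/(444,298). The look-alikes are red (343,141) and turquoise (375,333) and (465,330). The board is at (207,247)/(231,195). Next I measure these and check a close crop.

```bash
cat > h.py <<'E'
from workcell import *
import cv2, numpy as np
def cam(n,png=None):
    c=camera(n); c["R"]=cv2.Rodrigues(c["rvec"])[0]; c["K"]=np.array([[c["fx"],0,c["cx"]],[0,c["fy"],c["cy"]],[0,0,1]])
    c["C"]=-c["R"].T@c["tvec"]; c["P"]=c["K"]@np.c_[c["R"],c["tvec"]]
    c["bgr"]=c["color"][:,:,::-1].copy()
    if png: cv2.imwrite("pics/"+png,c["bgr"])
    return c
def ray(c,p): 
    d=c["R"].T@np.linalg.inv(c["K"])@np.array([p[0],p[1],1.]); return d/np.linalg.norm(d)
def onz(c,p,z):
    d=ray(c,p); return c["C"]+d*(z-c["C"][2])/d[2]
def tri(a,p,b,q):
    X=cv2.triangulatePoints(a["P"],b["P"],np.array(p,float).reshape(2,1),np.array(q,float).reshape(2,1)); return (X[:3]/X[3]).ravel()
def proj(c,X): 
    v=c["P"]@np.r_[X,1]; return v[:2]/v[2]
E
python3 - <<'E'
from h import *
t=cam("top"); s=cam("side")
a=cv2.resize(t["bgr"][175:285,320:520],None,fx=3,fy=3,interpolation=cv2.INTER_CUBIC)
b=cv2.resize(s["bgr"][205:350,280:510],None,fx=2.6,fy=2.6,interpolation=cv2.INTER_CUBIC)
w=max(a.shape[1],b.shape[1]); 
cv2.imwrite("pics/cropA.png",a);cv2.imwrite("pics/cropB.png",b)
print("C",t["C"],s["C"])
for n,c in(("t",t),("s",s)):
    hsv=cv2.cvtColor(c["bgr"],cv2.COLOR_BGR2HSV)
    for p in ([(345,215),(360,228),(350,250),(342,262),(337,255),(207,247)] if n=="t" else [(320,245),(343,237),(330,270),(231,195),(305,240)]): print(n,p,hsv[p[1],p[0]])
E
```

```text
C [0.40206871 0.00490543 0.94909461] [ 0.08693568 -0.43601194  0.53024218]
t (345, 215) [ 12 174  76]
t (360, 228) [ 21 163  89]
t (350, 250) [23 32 32]
t (342, 262) [ 14 180  75]
t (337, 255) [ 11 160  78]
t (207, 247) [ 17 105 107]
s (320, 245) [60  4 68]
s (343, 237) [ 21 165 150]
s (330, 270) [ 13 164  84]
s (231, 195) [ 19  99 177]
s (305, 240) [ 14 161 103]
```

View pics/cropA.png

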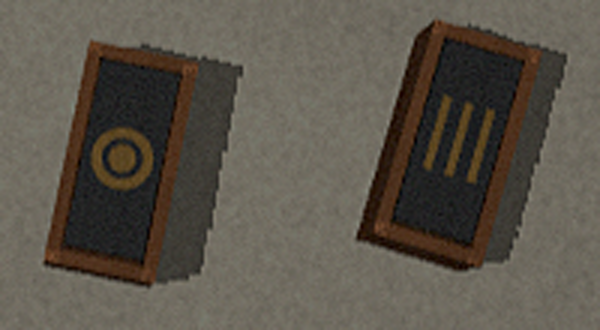

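View pics/cropB.png

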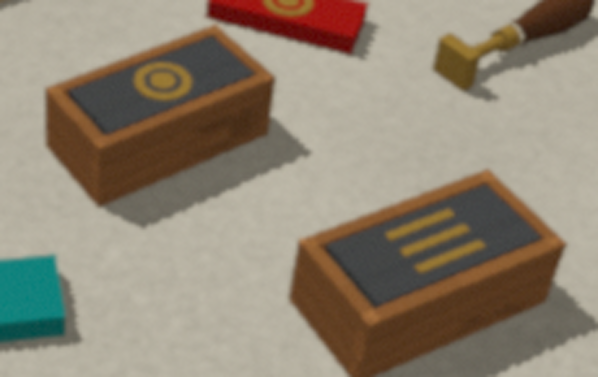

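The crops confirm a grey face with a round ornament in the left holder (top 360,228) and three bars in the right one (top 473,222). Now I measure.

```bash
cat > meas.py <<'E'
from h import *
t=cam("top"); s=cam("side")
def blob(c,roi,f):
    x0,y0,x1,y1=roi; hsv=cv2.cvtColor(c["bgr"],cv2.COLOR_BGR2HSV)[y0:y1,x0:x1].astype(int)
    m=f(hsv).astype(np.uint8)*255
    k,l,st,ce=cv2.connectedComponentsWithStats(m); i=1+np.argmax(st[1:,4])
    m=(l==i).astype(np.uint8)*255
    cn=max(cv2.findContours(m,cv2.RETR_EXTERNAL,cv2.CHAIN_APPROX_NONE)[0],key=cv2.contourArea)+np.array([x0,y0])
    return cn
brass=lambda h:(h[...,0]>=17)&(h[...,1]>110)
def hullc(cn):
    M=cv2.moments(cv2.convexHull(cn)); return np.array([M["m10"]/M["m00"],M["m01"]/M["m00"]])
rt=hullc(blob(t,(345,205,378,250),brass)); rs=hullc(blob(s,(325,222,362,250),brass))
print("orn",rt,rs,tri(t,rt,s,rs), onz(t,rt,.05),onz(s,rs,.05))
# grey face
ft=blob(t,(338,190,388,270),lambda h:(h[...,2]<62)&((h[...,1]<80)|(h[...,0]>=17)))
fs=blob(s,(300,215,384,262),lambda h:(h[...,2]<110)&((h[...,1]<60)))
for n,c,cn in(("t",t,ft),("s",s,fs)):
    P=np.array([onz(c,p,.049)[:2] for p in cn[:,0,:]])*1000
    r=cv2.minAreaRect(P.astype(np.float32)); print(n,"face",r, cv2.boundingRect(cn))
# holder brown (top rim) outline
for n,c,roi in(("t",t,(330,185,392,275)),("s",s,(294,210,388,282))):
    cn=blob(c,roi,lambda h:(h[...,0]<=17)&(h[...,1]>110))
    q=cv2.approxPolyDP(cv2.convexHull(cn),2.5,True)[:,0]; print(n,"holder",[(tuple(map(int,p)),(onz(c,p,.049)[:2]*1000).round().astype(int).tolist()) for p in q])
# board
bt=blob(t,(140,175,272,318),lambda h:(h[...,1]>85)); bs=blob(s,(160,155,300,235),lambda h:(h[...,1]>70))
for n,c,cn in(("t",t,bt),("s",s,bs)):
    P=np.array([onz(c,p,.014)[:2] for p in cn[:,0,:]])*1000
    r=cv2.minAreaRect(P.astype(np.float32)); print(n,"board",r)
    q=cv2.approxPolyDP(cv2.convexHull(cn),3,True)[:,0]; print(q.tolist())
E
python3 meas.py
```

```text
orn [360.20492662 227.18972746] [342.30195258 235.86192469] [ 0.52175486 -0.03889178  0.04791961] [ 0.52139075 -0.03871447  0.05      ] [ 0.52000385 -0.0406837   0.05      ]
t face ((519.9122314453125, -38.645225524902344), (48.470191955566406, 113.2123794555664), 79.0576171875) (341, 194, 40, 68)
s face ((519.148193359375, -40.09449005126953), (44.4207878112793, 109.9093017578125), 78.59452819824219) (307, 220, 70, 36)
t holder [((350, 189), [589, -20]), ((385, 196), [577, -82]), ((370, 269), [449, -56]), ((335, 262), [460, 4])]
s holder [((384, 234), [575, -82]), ((381, 256), [531, -114]), ((323, 281), [427, -94]), ((316, 281), [419, -87]), ((299, 261), [429, -38]), ((298, 239), [462, 2]), ((362, 215), [587, -23])]
t board ((488.65948486328125, 238.37942504882812), (161.1370391845703, 199.7036590576172), 78.77589416503906)
[[175, 185], [260, 203], [234, 309], [149, 291]]
s board ((484.0770568847656, 229.38938903808594), (172.09423828125, 199.5797576904297), 78.70626831054688)
[[292, 201], [198, 232], [169, 185], [258, 161], [292, 195]]
```

```bash
cat > go.py <<'E'
from h import *
from scipy.spatial.transform import Rotation as Ro
def go(target,yaw=None):
    o=get_obs(); R=Ro.from_quat(o["tool_rot"]).as_matrix()
    y=np.degrees(np.arctan2(-R[0,1],R[1,1])) # heading of tool y from world y, CCW
    d=R.T@(np.array(target)-o["eef_pos"])/0.05
    print("clock",round(o["clock"],2),"pos",o["eef_pos"].round(4),"F",np.round(o["ft_force"],1),"w",round(o["grip_width"]*1e3,1),"units",d.round(3),"yaw",y.round(2), "roll",None if yaw is None else -(yaw-y)/6, "q",np.round(o["joint_pos"],2),"tilt",R[:,2].round(3))
E
python3 - <<'E'
from go import *
class A:pass
t=cam("top"); s=cam("side")
print(tri(t,(149,291),s,(169,185)),tri(t,(175,185),s,(258,161)),tri(t,(335,262),s,(298,239)),tri(t,(350,189),s,(362,215)),tri(t,(385,196),s,(384,234)))
go((0.480,-0.031,0.12),-11)
E
```

```text
[0.40782089 0.33526404 0.01255299] [0.60185926 0.29904832 0.00838971] [0.46132646 0.00355589 0.04839654] [ 0.58932473 -0.02044167  0.04637001] [ 0.57704897 -0.08154508  0.0477818 ]
clock 0.4 pos [0.1212 0.485  0.2312] F [ 0.7 -1.   0.2] w 85.6 units [-9.464 -8.272  2.226] yaw -14.03 roll -0.5044859658691401 q [ 1.33  0.24  0.    1.34 -0.    1.57] tilt [-0. -0. -1.]
```

Triangulated heights: holder rim 46–48 mm, board 8–13 mm, ornament 48 mm. These are close to the nominal 49 and 14. Block centre is at (0.520,-0.039) with yaw -11°, face 48 x 113 mm. I move to above the press point.

>>> move_arm([
  [0, [-0.9, -0.8, 0.2], -0.1],
  [0, [-1.8, -1.6, 0.4], -0.2],
  [0, [-2.7, -2.4, 0.6], -0.3],
  [0, [-3.6, -3.2, 0.8], -0.4],
  [0, [-4.5, -4.0, 1.0], -0.5],
  [0, [-5.4, -4.8, 1.2], -0.5],
  [0, [-6.3, -5.6, 1.4], -0.5],
  [0, [-7.2, -6.4, 1.6], -0.5],
  [0, [-8.2, -7.2, 1.8], -0.5],
  [0, [-9.46, -8.27, 2.2], -0.5],
])

```text
clock: 1.4
eef_pos: [0.4023, 0.0774, 0.1483]
tool_rot: [0.096, 0.995, 0.0, 0.001]
ft_force: [-0.0, 1.3, 0.1]
grip_width: -0.0003
```

```bash
python3 - <<'E'
from go import *
go((0.480,-0.031,0.055),-11)
E
```

```text
clock 1.4 pos [0.4023 0.0774 0.1483] F [-0.   1.3  0.1] w -0.3 units [-1.938 -1.832  1.868] yaw -11.04 roll -0.007251172469473784 q [ 0.19  0.12 -0.37  1.08  0.    0.38] tilt [ 0.002  0.001 -1.   ]
```

>>> move_arm([
  [0, [-0.5, -0.5, 0.2], 0],
  [0, [-1.0, -0.9, 0.4], 0],
  [0, [-1.5, -1.4, 0.6], 0],
  [0, [-1.9, -1.8, 0.8], 0],
  [0, [-1.9, -1.8, 0.8], 0],
  [0, [-1.9, -1.8, 0.8], 0],
  [0, [-1.9, -1.8, 0.8], 0],
  [0, [-1.9, -1.8, 0.8], 0],
  [0, [-1.9, -1.8, 0.8], 0],
  [0, [-1.9, -1.8, 0.8], 0],
])

```text
clock: 2.4
eef_pos: [0.4771, -0.0266, 0.1085]
tool_rot: [0.095, 0.995, 0.0, 0.0]
ft_force: [-0.1, -0.0, 0.0]
grip_width: -0.0001
```

```bash
python3 - <<'E'
from go import *
go((0.480,-0.031,0.055),-11)
E
```

```text
clock 2.4 pos [ 0.4771 -0.0266  0.1085] F [-0.1 -0.   0. ] w -0.1 units [-0.074 -0.075  1.069] yaw -10.96 roll 0.007098445902542198 q [-0.06  0.29 -0.27  1.01  0.    0.14] tilt [ 0.001 -0.    -1.   ]
```

>>> move_arm([
  [0, [-0.04, -0.04, 0.2], 0],
  [0, [-0.07, -0.07, 0.5], 0],
  [0, [-0.07, -0.07, 0.8], 0],
  [0, [-0.07, -0.07, 1.0], 0],
  [0, [-0.07, -0.07, 1.06], 0],
  [0, [-0.07, -0.07, 1.06], 0],
  [0, [-0.07, -0.07, 1.06], 0],
  [0, [-0.07, -0.07, 1.06], 0],
  [0, [-0.07, -0.07, 1.06], 0],
  [0, [-0.07, -0.07, 1.06], 0],
])

```text
clock: 3.4
eef_pos: [0.4802, -0.0314, 0.0555]
tool_rot: [0.096, 0.995, 0.0, 0.0]
ft_force: [0.7, 0.0, 0.4]
grip_width: -0.0003
```

```bash
python3 - <<'E'
from go import *
go((0.480,-0.031,0.033),-11)
s=cam("side"); t=cam("top")
a=cv2.resize(s["bgr"][130:330,230:450],None,fx=2.7,fy=2.7); b=cv2.resize(t["bgr"][160:300,300:420],None,fx=1,fy=1)
cv2.imwrite("pics/press0.png",a); cv2.imwrite("pics/press0t.png",cv2.resize(t["bgr"][170:310,280:460],None,fx=3,fy=3))
E
```

```text
clock 3.4 pos [ 0.4802 -0.0314  0.0555] F [0.7 0.  0.4] w -0.3 units [0.005 0.006 0.45 ] yaw -11.03 roll -0.0043097990778315776 q [-0.07  0.36 -0.33  0.88  0.    0.13] tilt [ 0.001 -0.    -1.   ]
```

View pics/press0.png

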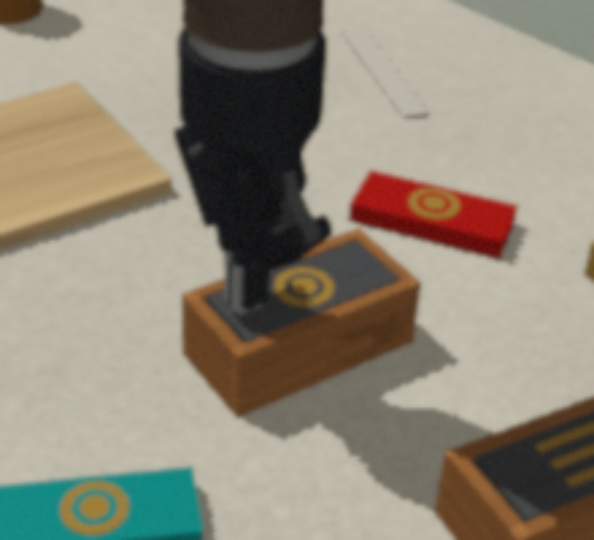

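View pics/press0t.png

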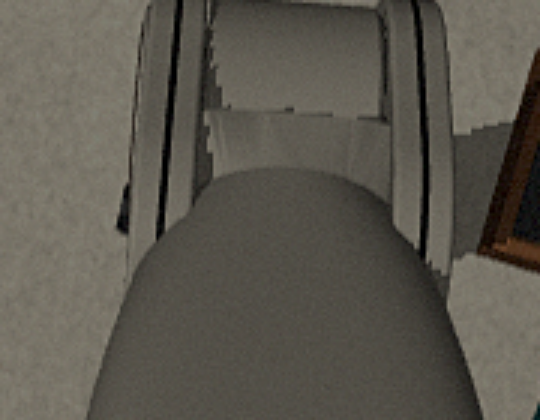

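The fingertips stand just above the near end of the grey face, inside the walls (crop 245,300). The top view is hidden by the arm. I press slowly.

>>> move_arm([
  [0, [0, 0, 0.06], 0],
  [0, [0, 0, 0.11], 0],
  [0, [0, 0, 0.16], 0],
  [0, [0, 0, 0.21], 0],
  [0, [0, 0, 0.26], 0],
  [0, [0, 0, 0.3], 0],
  [0, [0, 0, 0.34], 0],
  [0, [0, 0, 0.38], 0],
  [0, [0, 0, 0.42], 0],
  [0, [0, 0, 0.45], 0],
])

```text
clock: 4.5
eef_pos: [0.4799, -0.0314, 0.0324]
tool_rot: [0.096, 0.995, 0.0, -0.0]
ft_force: [0.9, -0.8, -0.2]
grip_width: -0.0002
```

```bash
python3 - <<'E'
from go import *
go((0.480,-0.031,0.033),-11)
s=cam("side")
cv2.imwrite("pics/press1.png",cv2.resize(s["bgr"][130:330,230:450],None,fx=2.7,fy=2.7))
E
```

```text
clock 4.5 pos [ 0.4799 -0.0314  0.0324] F [ 0.9 -0.8 -0.2] w -0.2 units [-0.001  0.007 -0.012] yaw -11.03 roll -0.004749756803081577 q [-0.07  0.39 -0.35  0.83  0.    0.13] tilt [-0.  0. -1.]
```

View pics/press1.png

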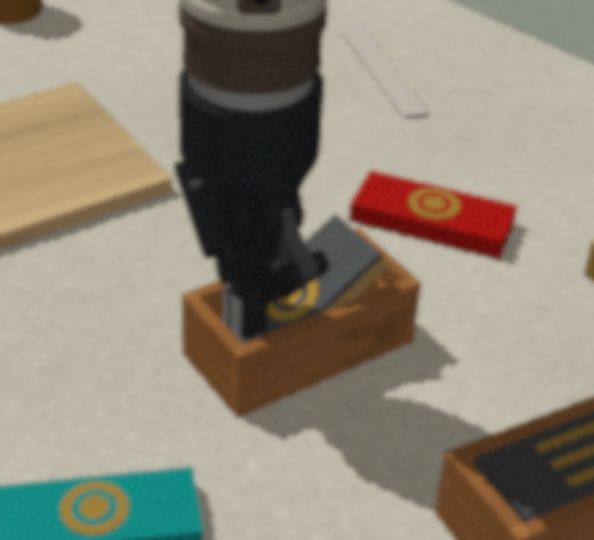

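The block is tipped, its far end risen above the rim (crop 340,225), and the force is about 0. I retreat upward and back to look.

>>> move_arm([
  [0, [0, 0, -0.3], 0],
  [0, [0, 0, -0.8], 0],
  [0, [0, 0, -1.4], 0],
  [0, [0, 0, -2.0], 0],
  [0, [0, 0, -2.6], 0],
  [20, [0.5, 0.8, -3.2], 0],
  [50, [1.0, 1.6, -3.5], 0],
  [75, [1.3, 2.4, -3.5], 0],
  [75, [1.3, 3.2, -3.5], 0],
  [75, [1.3, 3.2, -3.5], 0],
])

```text
clock: 5.55
eef_pos: [0.4472, 0.1422, 0.2081]
tool_rot: [0.093, 0.996, 0.001, 0.001]
ft_force: [-0.3, 0.1, -0.4]
grip_width: 0.0724
```

```bash
python3 - <<'E'
from go import *
go((0.480,-0.031,0.033),-11)
s=cam("side","tip_s.png");t=cam("top","tip_t.png")
cv2.imwrite("pics/tipc.png",cv2.resize(s["bgr"][190:290,280:400],None,fx=5,fy=5))
cv2.imwrite("pics/tipd.png",cv2.resize(t["bgr"][175:285,310:430],None,fx=5,fy=5))
E
```

```text
clock 5.55 pos [0.4472 0.1422 0.2081] F [-0.3  0.1 -0.4] w 72.4 units [-1.279 -3.292  3.496] yaw -10.66 roll 0.05664785031612585 q [ 0.31  0.19 -0.12  1.26  0.    0.49] tilt [ 0.002  0.002 -1.   ]
```

View pics/tipc.png

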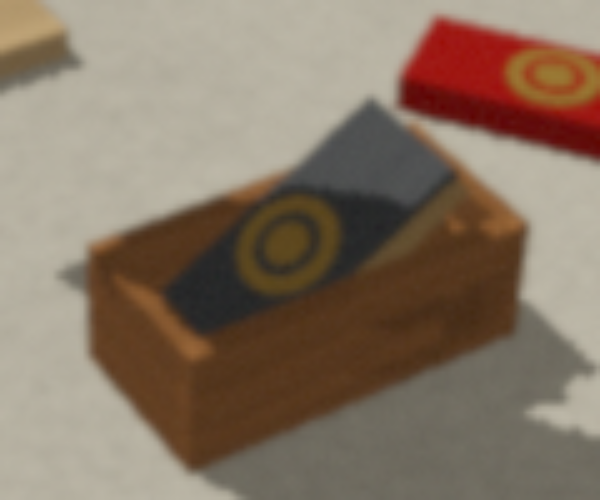

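View pics/tipd.png

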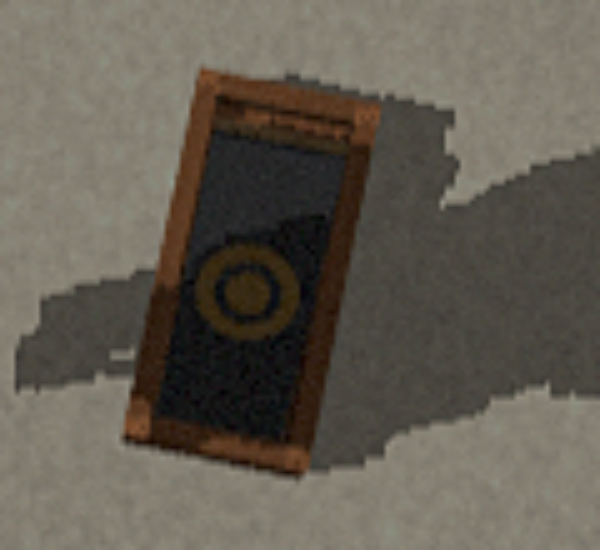

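```bash
python3 - <<'E'
from go import *
s=cam("side");t=cam("top")
A=tri(t,(352.2,200.7),s,(354.1,209.3));B=tri(t,(378.7,205.1),s,(371.3,225.7))
print(A,B,np.linalg.norm(A-B))
O=tri(t,(310+246/5-.4,175+292/5-.4),s,(280+289/5-.4,190+245/5-.4)); M=(A+B)/2
print("orn",O,"mid",M,"d",np.linalg.norm(M-O),"tilt",np.degrees(np.arctan2(M[2]-O[2],np.hypot(*(M-O)[:2]))),"yaw",np.degrees(np.arctan2(*(M-O)[1::-1])))
c=np.array([.520,-.039]);u=np.array([np.cos(np.radians(11)),-np.sin(np.radians(11))])
print("in holder: mid",(M[:2]-c)@u,(M[:2]-c)@[-u[1],u[0]],"orn",(O[:2]-c)@u)
o=get_obs();print(o["eef_pos"])
E
```

```text
[ 0.56362604 -0.02363263  0.07285819] [ 0.55719891 -0.06889943  0.0681234 ] 0.045965303339246144
orn [ 0.51201582 -0.03683395  0.04618883] mid [ 0.56041248 -0.04626603  0.07049079] d 0.05497077157859811 tilt 26.23723369535859 yaw -11.028207821591266
in holder: mid 0.041056410690313155 0.0005785284117602821 orn -0.008250785987151822
[0.44635373 0.13732198 0.20730262]
```

```bash
python3 - <<'E'
from go import *
import workcell
print([n for n in dir(workcell) if 'pinch' in n.lower()], globals().get("pinch_z"))
go((0.5514,-0.0451,0.10),-11)
E
```

```text
['pinch_z'] 0.0187
clock 5.75 pos [0.4464 0.1373 0.2073] F [-0.6 -0.9  0.1] w 75.0 units [-2.764 -3.175  2.147] yaw -11.07 roll -0.011081113543149002 q [ 0.3   0.19 -0.12  1.26 -0.    0.49] tilt [-0.001 -0.001 -1.   ]
```

>>> move_arm([
  [75, [-0.6, -0.7, 0.2], 0],
  [75, [-1.2, -1.4, 0.6], 0],
  [75, [-1.8, -2.1, 1.0], 0],
  [75, [-2.3, -2.7, 1.4], 0],
  [75, [-2.76, -3.18, 1.8], 0],
  [75, [-2.76, -3.18, 2.15], 0],
  [75, [-2.76, -3.18, 2.15], 0],
  [75, [-2.76, -3.18, 2.15], 0],
  [75, [-2.76, -3.18, 2.15], 0],
  [75, [-2.76, -3.18, 2.15], 0],
])

```text
clock: 6.75
eef_pos: [0.5523, -0.044, 0.1015]
tool_rot: [0.096, 0.995, 0.0, 0.001]
ft_force: [0.3, -0.1, -0.4]
grip_width: 0.0748
```

```bash
python3 - <<'E'
from go import *
go((0.5514,-0.0451,0.051),-11)
s=cam("side")
cv2.imwrite("pics/pre.png",cv2.resize(s["bgr"][130:330,230:450],None,fx=2.7,fy=2.7))
E
```

```text
clock 6.75 pos [ 0.5523 -0.044   0.1015] F [ 0.3 -0.1 -0.4] w 74.8 units [ 0.016 -0.025  1.01 ] yaw -10.99 roll 0.0023342481311798835 q [-0.08  0.43 -0.07  1.06 -0.    0.11] tilt [ 0.002 -0.    -1.   ]
```

View pics/pre.png

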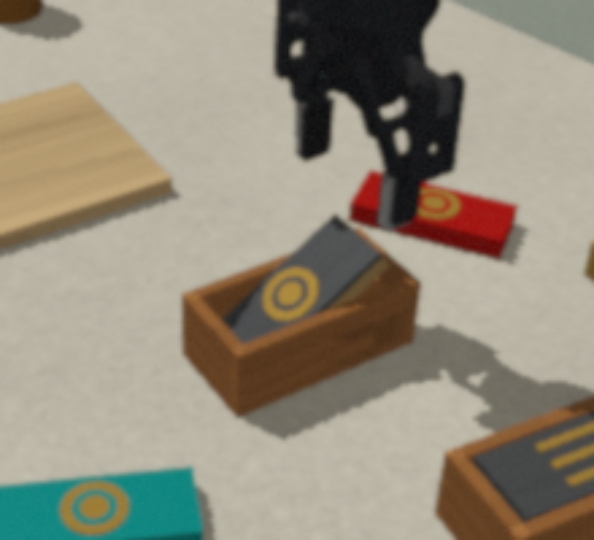

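The fingers straddle the raised end, block still tipped (crop 340,225–380,260). I descend.

>>> move_arm([
  [75, [0.02, -0.02, 0.15], 0],
  [75, [0.02, -0.02, 0.35], 0],
  [75, [0.02, -0.02, 0.55], 0],
  [75, [0.02, -0.02, 0.75], 0],
  [75, [0.02, -0.02, 0.9], 0],
  [75, [0.02, -0.02, 1.0], 0],
  [75, [0.02, -0.02, 1.0], 0],
  [75, [0.02, -0.02, 1.0], 0],
  [75, [0.02, -0.02, 1.0], 0],
  [75, [0.02, -0.02, 1.0], 0],
])

```text
clock: 7.8
eef_pos: [0.551, -0.0452, 0.0506]
tool_rot: [0.096, 0.995, 0.0, 0.001]
ft_force: [0.1, -0.5, -1.0]
grip_width: 0.0747
```

```bash
python3 - <<'E'
from go import *
go((0.5514,-0.0451,0.051),-11)
s=cam("side")
cv2.imwrite("pics/pre2.png",cv2.resize(s["bgr"][170:290,280:420],None,fx=4,fy=4))
E
```

```text
clock 7.8 pos [ 0.551  -0.0452  0.0506] F [ 0.1 -0.5 -1. ] w 74.7 units [-0.008  0.003 -0.008] yaw -11.03 roll -0.004740438974235299 q [-0.08  0.48 -0.14  0.95  0.    0.11] tilt [ 0.001 -0.    -1.   ]
```

View pics/pre2.png

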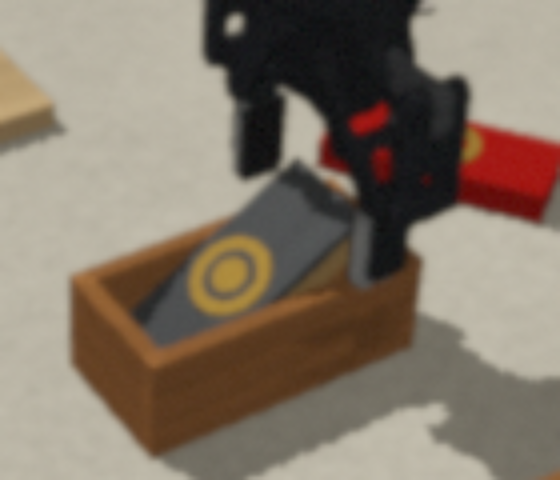

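The fingers stand on both sides of the raised end, above the rim (crop 370,270). I close.

>>> move_arm([
  [60, [0, 0, 0], 0],
  [52, [0, 0, 0], 0],
  [48, [0, 0, 0], 0],
  [44, [0, 0, 0], 0],
  [40, [0, 0, 0], 0],
  [36, [0, 0, 0], 0],
  [30, [0, 0, 0], 0],
  [30, [0, 0, 0], 0],
  [30, [0, 0, 0], 0],
  [30, [0, 0, 0], 0],
])

```text
clock: 8.85
eef_pos: [0.5505, -0.0451, 0.0502]
tool_rot: [0.096, 0.995, 0.0, -0.0]
ft_force: [-1.8, 0.6, 3.7]
grip_width: 0.0445
```

```bash
python3 - <<'E'
from go import *
go((0.5514,-0.0451,0.051),-11)
s=cam("side")
cv2.imwrite("pics/grip.png",cv2.resize(s["bgr"][170:290,280:420],None,fx=4,fy=4))
E
```

```text
clock 8.85 pos [ 0.5505 -0.0451  0.0502] F [-1.8  0.6  3.7] w 44.5 units [-0.017  0.004 -0.017] yaw -11.03 roll -0.004714806284517259 q [-0.08  0.48 -0.14  0.95  0.    0.11] tilt [-0.  0. -1.]
```

View pics/grip.png

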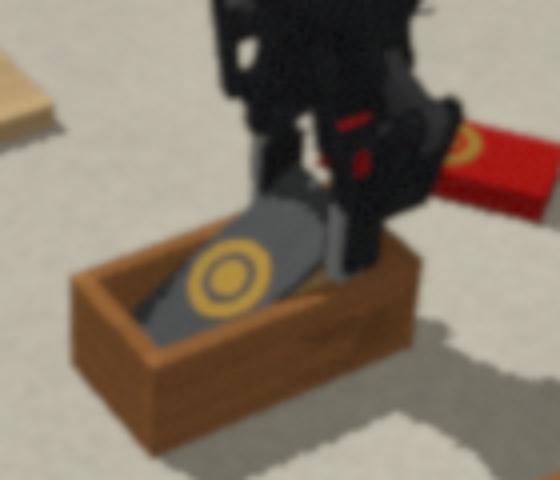

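Gripped at 44.5 mm. I lift.

>>> move_arm([
  [30, [0, 0, -0.05], 0],
  [30, [0, 0, -0.15], 0],
  [30, [0, 0, -0.3], 0],
  [30, [0, 0, -0.5], 0],
  [30, [0, 0, -0.75], 0],
  [30, [0, 0, -1.0], 0],
  [30, [0, 0, -1.3], 0],
  [30, [0, 0, -1.6], 0],
  [30, [0, 0, -1.8], 0],
  [30, [0, 0, -1.8], 0],
])

```text
clock: 9.9
eef_pos: [0.552, -0.0452, 0.1425]
tool_rot: [0.096, 0.995, 0.0, 0.002]
ft_force: [-0.7, 0.0, -1.0]
grip_width: 0.0448
```

```bash
python3 - <<'E'
from go import *
go((0.53,0.229,0.15),-11)
s=cam("side")
cv2.imwrite("pics/lift.png",cv2.resize(s["bgr"][110:290,250:430],None,fx=3.2,fy=3.2))
E
```

```text
clock 9.9 pos [ 0.552  -0.0452  0.1425] F [-0.7  0.  -1. ] w 44.8 units [ 1.48   5.299 -0.154] yaw -11.02 roll -0.004108117800447768 q [-0.08  0.4  -0.01  1.16 -0.    0.11] tilt [ 0.004 -0.    -1.   ]
```

View pics/lift.png

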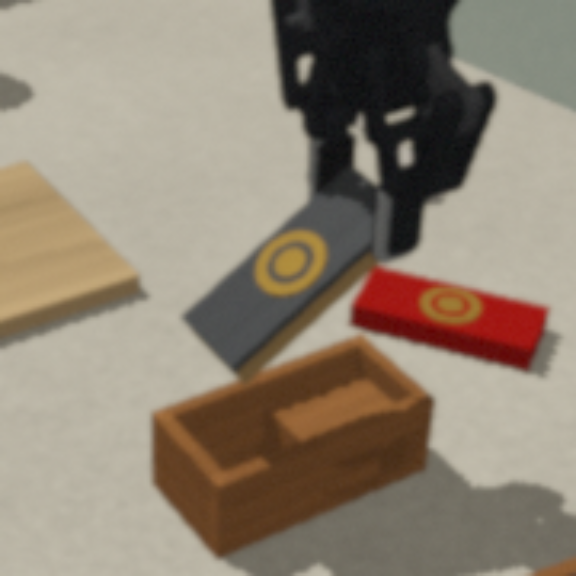

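The block is held at about 30°, clear of the holder. I carry it over the board at the same height.

```bash
python3 - <<'E'
from go import *
go((0.5116,0.2324,0.13),-11)
E
```

```text
clock 9.95 pos [ 0.5513 -0.0452  0.1412] F [ 0.7  0.3 -2.5] w 44.6 units [1.84  5.297 0.221] yaw -11.02 roll -0.004003740595299732 q [-0.08  0.4  -0.02  1.16  0.    0.11] tilt [ 0.002 -0.    -1.   ]
```

>>> move_arm([
  [30, [0.1, 0.3, 0], 0],
  [30, [0.3, 0.8, 0], 0],
  [30, [0.5, 1.4, 0], 0],
  [30, [0.7, 2.0, 0], 0],
  [30, [0.9, 2.6, 0], 0],
  [30, [1.1, 3.2, 0], 0],
  [30, [1.3, 3.8, 0], 0],
  [30, [1.5, 4.4, 0.1], 0],
  [30, [1.7, 4.9, 0.2], 0],
  [30, [1.84, 5.3, 0.2], 0],
])

```text
clock: 10.95
eef_pos: [0.5086, 0.2345, 0.1281]
tool_rot: [0.095, 0.995, -0.001, -0.002]
ft_force: [-0.5, -0.1, -2.4]
grip_width: 0.0446
```

>>> move_arm([
  [30, [0, 0, 0.1], 0],
  [30, [0, 0, 0.25], 0],
  [30, [0, 0, 0.4], 0],
  [30, [0, 0, 0.6], 0],
  [30, [0, 0, 0.75], 0],
  [30, [0, 0, 0.9], 0],
  [30, [0, 0, 1.0], 0],
  [30, [0, 0, 1.0], 0],
  [30, [0, 0, 1.0], 0],
  [30, [0, 0, 1.0], 0],
])

```text
clock: 11.95
eef_pos: [0.5113, 0.2328, 0.0805]
tool_rot: [0.096, 0.995, 0.0, 0.0]
ft_force: [-0.6, 0.1, -2.3]
grip_width: 0.0449
```

```bash
python3 - <<'E'
from go import *
go((0.5116,0.2324,0.0595),-11)
s=cam("side"); 
cv2.imwrite("pics/board1.png",cv2.resize(s["bgr"][80:250,130:330],None,fx=3.2,fy=3.2))
E
```

```text
clock 11.95 pos [0.5113 0.2328 0.0805] F [-0.6  0.1 -2.3] w 44.9 units [-0.006 -0.006  0.421] yaw -11.03 roll -0.004332901538694145 q [ 0.43  0.47 -0.08  1.03  0.    0.62] tilt [ 0.001  0.    -1.   ]
```

View pics/board1.png

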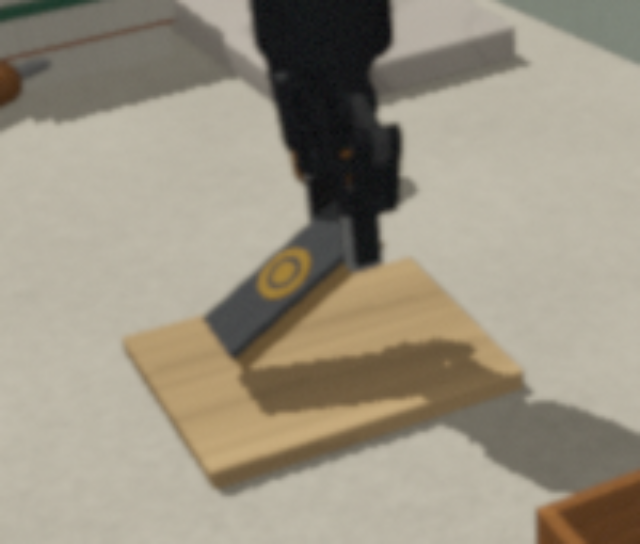

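The block's low edge hangs a little above the board (crop 240,360), with the shadow close. I lower to contact.

>>> move_arm([
  [30, [0, 0, 0.1], 0],
  [30, [0, 0, 0.2], 0],
  [30, [0, 0, 0.28], 0],
  [30, [0, 0, 0.34], 0],
  [30, [0, 0, 0.38], 0],
  [30, [0, 0, 0.42], 0],
  [30, [0, 0, 0.45], 0],
  [30, [0, 0, 0.48], 0],
  [30, [0, 0, 0.48], 0],
  [30, [0, 0, 0.48], 0],
])

```text
clock: 13.0
eef_pos: [0.512, 0.2328, 0.0576]
tool_rot: [0.096, 0.995, 0.001, 0.001]
ft_force: [0.7, -1.5, 6.2]
grip_width: 0.0446
```

```bash
python3 - <<'E'
from go import *
go((0.5200,0.2307,0.0395),-11)
s=cam("side"); 
cv2.imwrite("pics/board2.png",cv2.resize(s["bgr"][120:220,180:300],None,fx=5,fy=5))
E
```

```text
clock 13.0 pos [0.512  0.2328 0.0576] F [ 0.7 -1.5  6.2] w 44.6 units [-0.165 -0.011  0.362] yaw -11.04 roll -0.00621717381084963 q [ 0.43  0.49 -0.1   0.97 -0.    0.62] tilt [ 0.002  0.001 -1.   ]
```

View pics/board2.png

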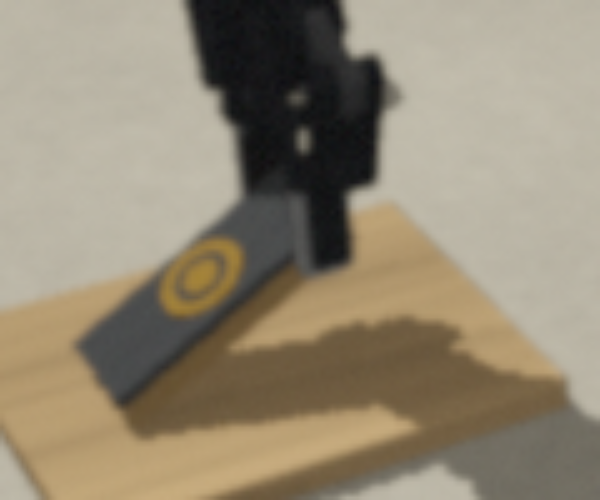

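Contact at about 8 N. I follow the arc down in small steps, forward as it lowers, watching the force.

>>> move_arm([
  [30, [-0.01, 0, 0.02], 0],
  [30, [-0.03, 0, 0.05], 0],
  [30, [-0.05, 0, 0.08], 0],
  [30, [-0.06, 0, 0.1], 0],
  [30, [-0.08, 0, 0.13], 0],
  [30, [-0.09, 0, 0.15], 0],
  [30, [-0.1, 0, 0.17], 0],
  [30, [-0.11, 0, 0.19], 0],
  [30, [-0.11, 0, 0.19], 0],
  [30, [-0.11, 0, 0.19], 0],
])

```text
clock: 14.05
eef_pos: [0.5182, 0.2323, 0.0486]
tool_rot: [0.096, 0.995, 0.001, 0.002]
ft_force: [2.0, -0.4, 5.6]
grip_width: 0.0448
```

```bash
python3 - <<'E'
from go import *
go((0.5200,0.2307,0.0395),-11)
s=cam("side"); 
cv2.imwrite("pics/board3.png",cv2.resize(s["bgr"][120:220,180:300],None,fx=5,fy=5))
E
```

```text
clock 14.05 pos [0.5182 0.2323 0.0486] F [ 2.  -0.4  5.6] w 44.8 units [-0.041 -0.026  0.182] yaw -11.04 roll -0.007250545213348521 q [ 0.42  0.51 -0.1   0.96  0.    0.61] tilt [ 0.004  0.002 -1.   ]
```

View pics/board3.png

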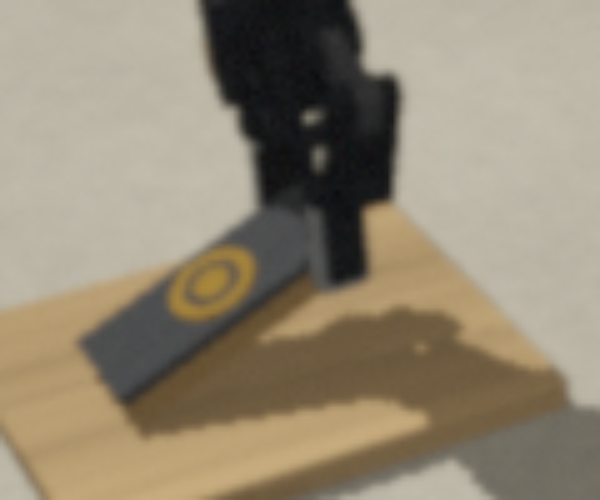

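The block pivots in the pads with its low edge staying put, at a steady ~8 N. I continue.

>>> move_arm([
  [30, [-0.02, 0, 0.04], 0],
  [30, [-0.04, 0, 0.08], 0],
  [30, [-0.06, 0, 0.12], 0],
  [30, [-0.08, 0, 0.16], 0],
  [30, [-0.1, 0, 0.21], 0],
  [30, [-0.12, 0, 0.26], 0],
  [30, [-0.14, 0, 0.31], 0],
  [30, [-0.15, 0, 0.36], 0],
  [30, [-0.15, 0, 0.36], 0],
  [30, [-0.15, 0, 0.36], 0],
])

```text
clock: 15.1
eef_pos: [0.5267, 0.231, 0.0307]
tool_rot: [0.096, 0.995, 0.001, 0.003]
ft_force: [4.3, -0.0, 5.0]
grip_width: 0.0444
```

```bash
python3 - <<'E'
from go import *
go((0.5307,0.2287,0.02),-11)
s=cam("side"); 
cv2.imwrite("pics/board4.png",cv2.resize(s["bgr"][120:220,180:300],None,fx=5,fy=5))
E
```

```text
clock 15.1 pos [0.5267 0.231  0.0307] F [ 4.3 -0.   5. ] w 44.4 units [-0.087 -0.03   0.214] yaw -11.06 roll -0.010422494370207444 q [ 0.41  0.54 -0.1   0.92 -0.    0.61] tilt [ 0.006  0.002 -1.   ]
```

View pics/board4.png

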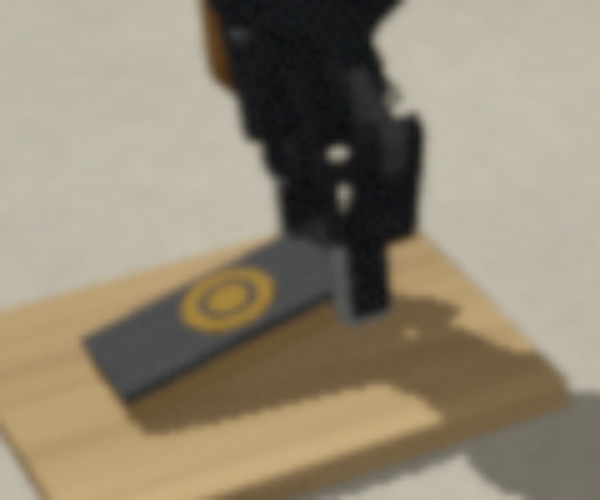

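>>> move_arm([
  [30, [-0.01, 0, 0.03], 0],
  [30, [-0.02, 0, 0.06], 0],
  [30, [-0.03, 0, 0.1], 0],
  [30, [-0.04, 0, 0.14], 0],
  [30, [-0.05, 0, 0.18], 0],
  [30, [-0.06, 0, 0.22], 0],
  [30, [-0.06, 0, 0.24], 0],
  [30, [-0.06, 0, 0.26], 0],
  [30, [-0.06, 0, 0.26], 0],
  [30, [-0.06, 0, 0.26], 0],
])

```text
clock: 16.15
eef_pos: [0.5281, 0.2302, 0.0166]
tool_rot: [0.096, 0.995, 0.001, 0.001]
ft_force: [4.5, 0.7, 5.0]
grip_width: 0.0446
```

```bash
python3 - <<'E'
from go import *
go((0.5307,0.2287,0.012),-11)
s=cam("side"); 
cv2.imwrite("pics/board5.png",cv2.resize(s["bgr"][130:220,190:290],None,fx=6,fy=6))
E
```

```text
clock 16.15 pos [0.5281 0.2302 0.0166] F [4.5 0.7 5. ] w 44.6 units [-0.057 -0.02   0.093] yaw -11.04 roll -0.006987970028678643 q [ 0.41  0.56 -0.11  0.9   0.    0.6 ] tilt [ 0.003  0.002 -1.   ]
```

View pics/board5.png

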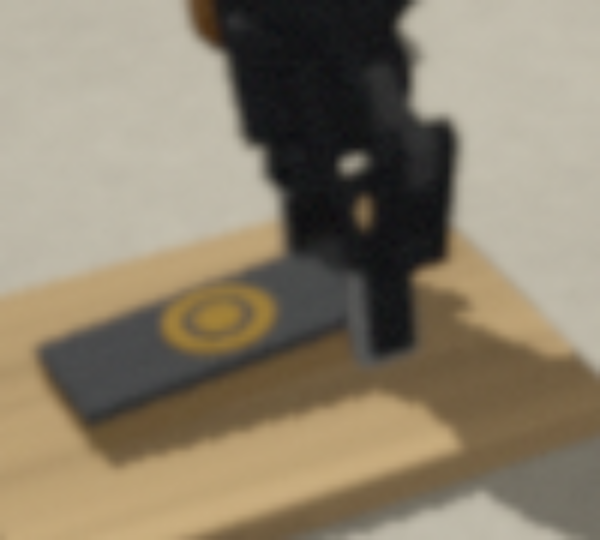

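>>> move_arm([
  [30, [0, 0, 0.02], 0],
  [30, [-0.01, 0, 0.03], 0],
  [30, [-0.01, 0, 0.04], 0],
  [30, [-0.02, 0, 0.05], 0],
  [30, [-0.02, 0, 0.06], 0],
  [30, [-0.02, 0, 0.07], 0],
  [30, [-0.02, 0, 0.08], 0],
  [30, [-0.02, 0, 0.08], 0],
  [30, [-0.02, 0, 0.08], 0],
  [30, [-0.02, 0, 0.08], 0],
])

```text
clock: 17.2
eef_pos: [0.5281, 0.2297, 0.0121]
tool_rot: [0.096, 0.995, 0.0, 0.0]
ft_force: [3.6, 0.8, 6.5]
grip_width: 0.0448
```

```bash
python3 - <<'E'
from go import *
go((0.5307,0.2287,0.012),-11)
s=cam("side"); 
cv2.imwrite("pics/board6.png",cv2.resize(s["bgr"][130:220,190:290],None,fx=6,fy=6))
E
```

```text
clock 17.2 pos [0.5281 0.2297 0.0121] F [3.6 0.8 6.5] w 44.8 units [-0.055 -0.01   0.002] yaw -11.03 roll -0.005442681769966207 q [ 0.41  0.57 -0.11  0.89  0.    0.6 ] tilt [ 0.001  0.001 -1.   ]
```

View pics/board6.png

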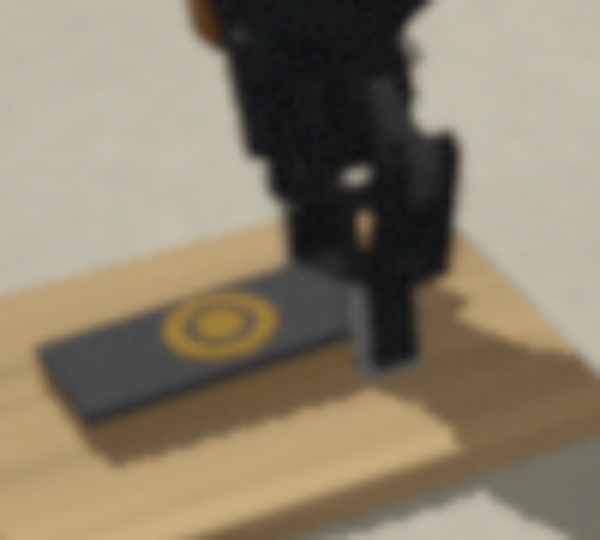

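Nearly flat: the lower edge is parallel to the board within a few degrees. I lower one more millimetre, then open.

>>> move_arm([
  [30, [0, 0, 0.02], 0],
  [30, [0, 0, 0.02], 0],
  [42, [0, 0, 0.02], 0],
  [45, [0, 0, 0.01], 0],
  [48, [0, 0, 0.0], 0],
  [52, [0, 0, 0.0], 0],
  [60, [0, 0, 0.0], 0],
  [68, [0, 0, 0], 0],
  [76, [0, 0, 0], 0],
  [76, [0, 0, 0], 0],
])

```text
clock: 18.25
eef_pos: [0.5271, 0.2291, 0.0111]
tool_rot: [0.096, 0.995, -0.0, -0.0]
ft_force: [0.6, 0.2, 0.2]
grip_width: 0.0765
```

>>> move_arm([
  [76, [0, 0, -0.1], 0],
  [76, [0, 0, -0.3], 0],
  [76, [0, 0, -0.6], 0],
  [76, [0, 0, -1.0], 0],
  [76, [0, 0, -1.5], 0],
  [76, [0, 0, -2.0], 0],
  [76, [0, 0.6, -2.6], 0],
  [76, [0, 1.3, -3.0], 0],
  [76, [0, 2.0, -3.2], 0],
  [76, [0, 2.8, -3.2], 0],
])

```text
clock: 19.25
eef_pos: [0.5559, 0.3682, 0.176]
tool_rot: [0.097, 0.995, 0.002, 0.003]
ft_force: [0.5, -0.2, -0.4]
grip_width: 0.0761
```

>>> move_arm([
  [76, [0.3, 0.5, 0], 0],
  [76, [0.6, 1.0, 0], 0],
  [76, [0.9, 1.5, 0], 0],
  [76, [1.2, 1.8, 0], 0],
  [76, [1.2, 1.8, 0], 0],
  [76, [1.2, 1.8, 0], 0],
  [76, [1.2, 1.8, 0], 0],
  [76, [1.2, 1.8, 0], 0],
  [76, [1.2, 1.8, 0], 0],
  [76, [1.2, 1.8, 0], 0],
])

```text
clock: 20.25
eef_pos: [0.5132, 0.4659, 0.1717]
tool_rot: [0.097, 0.995, -0.0, 0.0]
ft_force: [0.5, 0.5, -0.2]
grip_width: 0.0761
```

```bash
python3 - <<'E'
from go import *
go((0.53,0.2287,0.012),-11)
s=cam("side","end_s.png");t=cam("top","end_t.png")
E
```

```text
clock 20.25 pos [0.5132 0.4659 0.1717] F [ 0.5  0.5 -0.2] w 76.1 units [-1.242 -4.59   3.194] yaw -11.09 roll -0.01527286191205827 q [ 0.74  0.67  0.51  1.42 -0.    0.93] tilt [ 0. -0. -1.]
```

View pics/end_s.png

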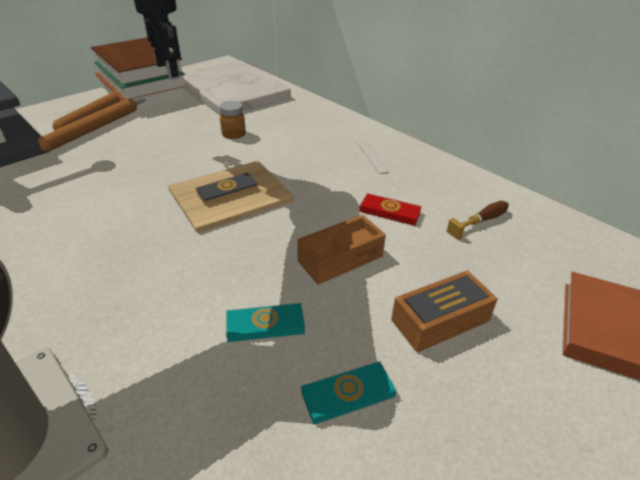

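View pics/end_t.png

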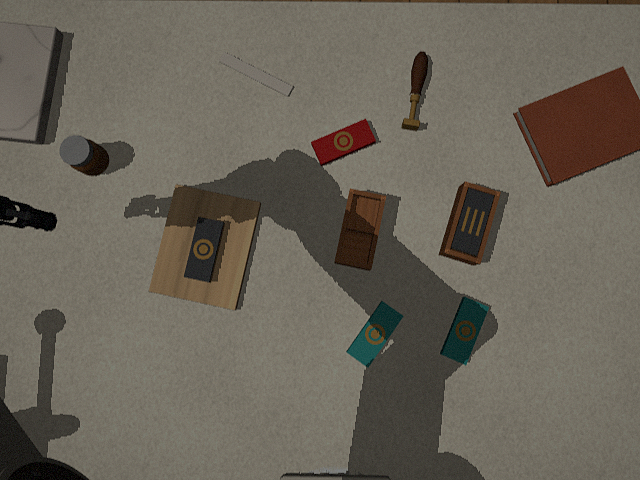

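The round block lies on the board at top (204,249) and side (227,185). The bar block is unchanged at (473,222)/(444,298). One numeric check, then I hand in.

```bash
python3 - <<'E'
from go import *
s=cam("side");t=cam("top")
O=tri(t,(203.5,249),s,(227,184.7));print("orn",O,"from board centre",np.hypot(*(O[:2]-[.488,.237])))
a=cv2.imread("pics/top0.png")[178:268,435:505].astype(int);b=t["bgr"][178:268,435:505].astype(int);print("bar diff",np.abs(a-b).mean())
cv2.imwrite("pics/endc.png",cv2.resize(s["bgr"][150:240,160:300],None,fx=5,fy=5))
E
```

```text
orn [0.48226106 0.23696357 0.02913078] from board centre 0.005739055643182711
bar diff 7.727354497354497
```

View pics/endc.png

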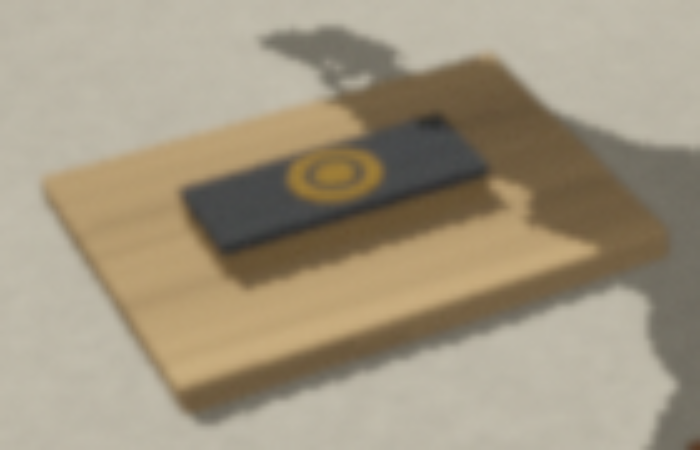

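```bash
python3 - <<'E'
from workcell import *
print(job_done())
E
```

```text
the job is handed in; nothing more can be done
None
```

I pressed the near end of the round-ornament block until it tipped. I gripped the raised end, carried the block to the board and pivoted it down flat at about 8 N, then released it and moved the arm clear. I handed in at about 20 s of the 42 s allowed.

**Round block, last check:** the ornament is about 6 mm from the board's centre at a height of 29 mm, where 30 mm is expected for lying flat. In the picture it looks flat with the ornament up.

**Bar block, last check:** in both views it is at the same pixels as at the start and still level. The image difference over it was not zero (mean 7.7 grey levels). I put that down to lighting and noise but did not check further.

**Disagreements along the way:**
- **Tip angle:** measured about 26° against the stated 32°.
- **Board height:** triangulated at 8–13 mm against the stated 14 mm.

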